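Make up two gauging kits on routed kit boards

ROBOT

A 6-joint arm with a two-finger parallel gripper is mounted at the origin on a cart in front of the work surface, level with it; the furniture and walls round the work are solid. World frame = base frame: x ahead of the robot, y to its left, z up, the work surface at z = 0. Lengths are in mm, angles in rad, forces in N, time in s.
With the tool pointing down it reaches from about 375 to 750 mm from the base axis. Payload 9 kg.
Tool frame: the origin (TCP) lies at the very end of the fingers, on their centre line; the grasp point (between the pads) lies 19 mm behind it; z points along the fingers, y is the line along which they close (so a half turn about z gives the same grasp; the last joint's range is limited). The gripper opens to 85 mm and grips with 20 to 120 N. Pads are 22 mm wide; open, the fingers measure 114 mm over their backs; the gripper's body (76 mm by 85 mm) begins 54 mm behind the grasp point. The pads swing forward as they close: fully open they stand 13 mm farther back than shut.
Start: joints at [-1.543, 0.104, 0.097, 1.564, 0, 1.353], TCP at [146.007, -581.995, 231.331] pointing down, gripper open.
Joint ranges: [-2.99, 2.99], [-0.84, 1.86], [-1.1, 1.16], [-1.84, 2.11], [-1.51, 1.56], [-3.14, 3.14]. Speed limits (rad/s): [2.22, 2.22, 2.57, 3.14, 3.14, 3.14].

INTERFACE

Orientations are given as a rotation vector (axis times angle).
In Python, from bench import get_state, read_camera, camera_params, job_done gives the robot as it stands. The module is installed in compiled form; this text tells all that it offers.
- The arm moves only by the tool apply_moves, never from a script. Its argument "motion" is a list of rows, each an object of numbers: "dx", "dy", "dz": the shift along the world's x, y, z in mm; "yaw": the turn about the world's z in rad; "hand": the finger opening in mm, from 0 to 85.4. A call has exactly 8 rows; each row is the pose to reach, as a shift and turn from the pose commanded when the call began; what a row does not reach only later rows make up. A row lasts 1/10 s, in which the tool goes at most 50 mm and 8.59 degrees, less where a joint would pass 70% of its speed; a pose out of reach is approached as far as the arm can. A call with a gripper value outside its range is refused whole. The fingers move at their own pace and stop on an object; "force" is the grip in N (left out, the last holds). Time passes only in rows, so rows that repeat a pose let the fingers close, or fill a call up. It gives the time, the measured TCP pose, the force, the opening and the grip force at its end, in the units of the state.
- get_state(): the state, without advancing time (a new reading comes with each control period).
- read_camera(name): name is "scene" or "top" or "wrist"; returns (picture, depth): 400x640x3 uint8, red, green, blue; 400x640 float32, mm along the optical axis (not along the pixel's ray), 0 where there is no reading.
- camera_params(name): a dict with "mtx" (3x3 intrinsics, pixels), "R" (3x3) and "t" (3): a world point X has camera coordinates R X + t; the wrist camera has in their place "hand_eye" (4x4, takes a point from camera to tool coordinates, whose origin is the TCP and whose axes are the flange's). Camera axes: x right, y down, z forward; pixel columns grow to the right and rows downward; lengths in mm; the calibration is good to about 2 mm. The wrist camera is an equidistant fisheye: a pixel r from the principal point sees the ray r / f radians off the axis. A picture is of the moment at which its call begins: read the wrist's pose just before it. camera_params takes no time and is no camera call.
- job_done(): hands the job in; it is judged then, once.
The state is a dict: "time": time; "q": joint angles; "qvel": joint speeds; "tau": joint torques, N m; "ee_pos": TCP position; "tcp_rot": TCP orientation; "contact_force": force on the tool from outside, world axes, zero at the start; "ft_torque": the same for the moment, N m; "grip_width": opening from 0.0 (shut) to 1.0 (fully open); "finger_force": force on a finger pad.
Only numpy, scipy, OpenCV 4.12 (cv2) and the standard library are available. Lean on these libraries where they do the work, as an engineer would, in place of code of your own. Each camera call takes 0.05 s, during which the arm holds its last target. There are 200 camera calls.

TASK

Make up the two inspection kits on the grey kit boards. The long narrow board with two pockets gets the plug gauge in its long pocket and one brass bush in its small square pocket; the wide board with three pockets gets the orange-handled deburring tool in its long pocket, the ring gauge in its large square pocket and the other brass bush in its small square pocket. Everything lies flat on the floor of its pocket, bushes upright as they stand now; leave the tally counter and the marker where they are. The stock to use is the plug gauge lying beside the deburring tool and the two bushes standing singly in the row with the ring gauge and tally counter, not the spares by the gauge fixture, in the red tray or in the heaps.

Things in the scene. Friction and masses are not known exactly. Their poses are not given: they have to be found in the camera images.
- narrow_board: long narrow grey kit board, 64 x 236 x 12 mm, with two rectangular pockets in a row. Fixed. Origin: centre of underside, on the table; x across, y along, z up. Pocket floors are 8 mm above the table, board top and rims 12 mm: fingers broader than a pocket must stay above its rim. Long: 40 (x) by 168 mm (y), centre at x = 0, y = +28 mm. Small square: 50 mm, at x = 0, y = -87 mm
- wide_board: wide grey kit board, 140 x 184 x 12 mm, three pockets. Fixed. Origin: centre of underside, on the table; x across, y along, z up. Pocket floors are 8 mm above the table, board top and rims 12 mm: fingers broader than a pocket must stay above its rim. Long: 40 (x) by 168 mm (y), centre at x = +44 mm, y = 0. Large square: 74 mm, at x = -21, y = -47 mm. Small square: 50 mm, at x = -21, y = +45 mm
- plug_gauge_mid (a point): bright steel double-ended plug gauge lying on the table in front, beside the deburring tool: 121 mm long along its y axis, hexagonal middle 15 mm wide and 13 mm high (y = -40 to +50 mm), round ends 13 mm across. The point is the middle of its length and half-way up, 6.5 mm above its underside; grip across the hexagon there, along its x axis. Either end may point either way
- deburr_mid (a point): deburring tool lying on the table: 146 mm long along its y axis; round ribbed orange handle 14 mm across from y = -22 to +73 mm, thin shaft and blade from y = -22 to -73 mm. The point is the middle of its length, on its axis, 7 mm above its underside. The weight is in the handle: grip it across at about y = +20 mm. It may roll about y. Either end may point either way
- ring_gauge_mid (a point): bright steel ring gauge lying flat, a thick ring 48 mm across and 16 mm high with a hole through it, to be gripped across its outside. The point is on its axis, 8 mm above its underside; z up
- bush_a_mid (a point): small brass bush standing upright on the table, flange down: flange 21 mm across and 2 mm thick, body above it 16.8 mm across, 16 mm tall in all. The point is its centre, 8 mm above its underside; z up. The two are alike and interchangeable (bushes in the red tray are rejects, not used)
- bush_b_mid (a point): small brass bush standing upright on the table, flange down: flange 21 mm across and 2 mm thick, body above it 16.8 mm across, 16 mm tall in all. The point is its centre, 8 mm above its underside; z up. The two are alike and interchangeable (bushes in the red tray are rejects, not used)
- tally_mid (a point): bystander: round grey hand tally counter lying on its back among the stock, about 45 mm across with a plunger at one side and a wire ring at the other (71 x 48 mm over all), 22 mm high; the point is 11 mm above its underside. Leave it where it is
- marker_mid (a point): bystander: white and black marker pen lying at the right of the stock, 135 mm long along its y axis, 17 mm across, centre 8 mm above its underside. Leave it where it is
- work_card: bystander: upright blue card stand with a white card and a clip on top, between the two tables, in the way of straight moves from one board to the other: 75 (x) by 100 mm (y) foot, 169 mm tall; origin: centre of its foot, on the table. Fixed; carry things over it or round it
Things that resemble listed ones, but are neither listed nor needed, are in the scene too. Leave any blue look-alike of the part that bears deburr_mid alone.

How it is judged (in metres and radians):
At the end, for the whole second after the job is handed in: All at rest, flat (bushes upright) on its pocket's floor, centre within 13.5 mm across and 25 along (plug gauge), 14.5 across and 12.5 along (deburring tool), 14.5 (ring) or 15.5 mm (bushes, either way) of the pocket's centre; counter and marker within 30 mm of their starts (x of plug_gauge_mid in the frame of narrow_board between -0.0135 and 0.0135 m and y of plug_gauge_mid in the frame of narrow_board between 0.003 and 0.053 m and z of plug_gauge_mid in the frame of narrow_board between 0.01 and 0.016 m and x of deburr_mid in the frame of wide_board between 0.0295 and 0.0585 m and y of deburr_mid in the frame of wide_board between -0.0125 and 0.0125 m and z of deburr_mid in the frame of wide_board between 0.01 and 0.0165 m and x of ring_gauge_mid in the frame of wide_board between -0.0355 and -0.0065 m and y of ring_gauge_mid in the frame of wide_board between -0.0615 and -0.0325 m and z of ring_gauge_mid in the frame of wide_board between 0.01 and 0.018 m and angle between ring_gauge_mid's own z axis and vertical below 0.05 rad and ((((x of bush_a_mid in the frame of narrow_board between -0.0155 and 0.0155 m and y of bush_a_mid in the frame of narrow_board between -0.1025 and -0.0715 m and z of bush_a_mid in the frame of narrow_board between 0.01 and 0.018 m) and angle between bush_a_mid's own z axis and vertical below 0.1 rad) and ((x of bush_b_mid in the frame of wide_board between -0.0365 and -0.0055 m and y of bush_b_mid in the frame of wide_board between 0.0295 and 0.0605 m and z of bush_b_mid in the frame of wide_board between 0.01 and 0.018 m) and angle between bush_b_mid's own z axis and vertical below 0.1 rad)) or (((x of bush_b_mid in the frame of narrow_board between -0.0155 and 0.0155 m and y of bush_b_mid in the frame of narrow_board between -0.1025 and -0.0715 m and z of bush_b_mid in the frame of narrow_board between 0.01 and 0.018 m) and angle between bush_b_mid's own z axis and vertical below 0.1 rad) and ((x of bush_a_mid in the frame of wide_board between -0.0365 and -0.0055 m and y of bush_a_mid in the frame of wide_board between 0.0295 and 0.0605 m and z of bush_a_mid in the frame of wide_board between 0.01 and 0.018 m) and angle between bush_a_mid's own z axis and vertical below 0.1 rad))) and distance of each of tally_mid, marker_mid from where it was at the start of the episode below 0.03 m and linear speed of each of plug_gauge, deburr, ring_gauge, bush_a, bush_b below 0.02 m/s); the robot touches nothing.
It fails at once if the tally counter was pushed away by more than 30 mm (distance of tally_mid from where it was at the start of the episode above 0.03 m).
It fails at once if the marker was pushed away by more than 30 mm (distance of marker_mid from where it was at the start of the episode above 0.03 m).
It also fails if it takes over 136 s, if anything falls off the work surface, if the arm or the gripper's body presses on something with over 40 N, if the wrist force passes 120 N, or if a joint passes its speed limit or range.

## Working session

There is one attempt and no reset: what is moved stays moved. The work goes in short steps, Python scripts to look and compute and a tool call to move; the robot and the scene stay as the last step left them, time stands still between calls to the robot, and variables do not carry over. Pictures are saved under pics/ and viewed, at most 14 in all, crops included, and the job is handed in when it is done.

Besides the shell and the picture viewer there is one more tool, called after "Request:" as a command line: name --argument value ..., lists and objects as JSON in quotes. apply_moves: Moves the arm, as the interface text tells. Its arguments: {"type":"object","properties":{"motion":{"type":"array"},"force":{"type":"number"}},"required":["motion"]}

```bash
mkdir -p pics; python3 - <<'E'
from bench import *
import cv2,numpy as np
print(get_state())
for n in("scene","top"):
    p,d=read_camera(n); cv2.imwrite(f"pics/{n}0.png",p[:,:,::-1]); np.save(n+"0.npy",d)
    print(n,camera_params(n))
print(camera_params("wrist"))
E
```

```text
{'time': 0.0, 'q': array([-1.54268953e+00,  1.04699713e-01,  9.64613204e-02,  1.56390133e+00,
       -1.12635579e-05,  1.35311518e+00]), 'qvel': array([ 1.24292764e-03,  1.98854619e-03,  4.77159470e-04,  2.97050557e-05,
        1.02761239e-03, -3.13612539e-04]), 'tau': array([-5.23960250e-05, -5.56934524e+01,  5.03645182e+01,  1.71501719e-02,
       -4.19066373e-04,  4.98113593e-06]), 'ee_pos': array([ 145.99952381, -581.61819841,  230.51771148]), 'tcp_rot': array([-3.11657053e+00, -3.84947650e-01, -1.82029999e-04]), 'contact_force': array([-0.36782731, -0.5531419 ,  0.28738125]), 'ft_torque': array([-0.02183672, -0.00068067, -0.03749103]), 'finger_force': 0.0, 'grip_width': 1.0025753339750036}
scene {'mtx': array([[430.04282965,   0.        , 321.80753126],
       [  0.        , 430.04282965, 207.52458811],
       [  0.        ,   0.        ,   1.        ]]), 'R': array([[ 0.8726267 , -0.48803525,  0.01855346],
       [-0.2031836 , -0.39732168, -0.8949033 ],
       [ 0.44411605,  0.77714675, -0.44587426]]), 't': array([-542.05414228,  104.89917752, 1613.2122014 ])}
top {'mtx': array
[... 176 characters left out ...]
-0.99986645,  0.01015932],
       [-0.99761425, -0.01346041, -0.06770987],
       [ 0.06783757, -0.00926831, -0.99765333]]), 't': array([-164.09983178,  536.50573215, 1646.63275641])}
{'mtx': array([[309.70691629,   0.        , 321.61109787],
       [  0.        , 309.70691629, 197.57905642],
       [  0.        ,   0.        ,   1.        ]]), 'hand_eye': array([[ 8.67910572e-04, -9.48363061e-01, -3.17185673e-01,
         8.23630075e+01],
       [ 9.99999497e-01,  9.82323230e-04, -2.00793841e-04,
        -1.59472853e-01],
       [ 5.02004317e-04, -3.17185340e-01,  9.48363437e-01,
        -1.41932167e+02],
       [ 0.00000000e+00,  0.00000000e+00,  0.00000000e+00,
         1.00000000e+00]])}
```

View pics/scene0.png

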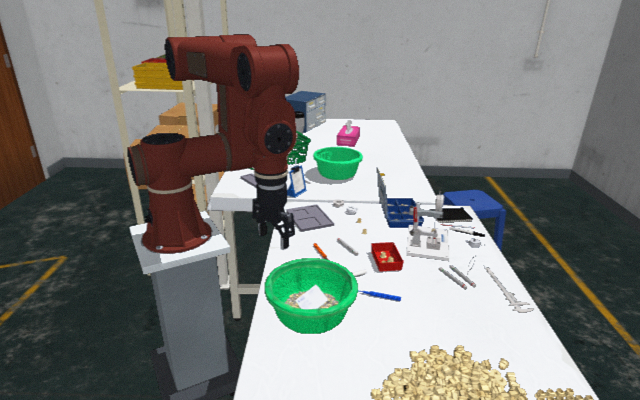

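View pics/top0.png

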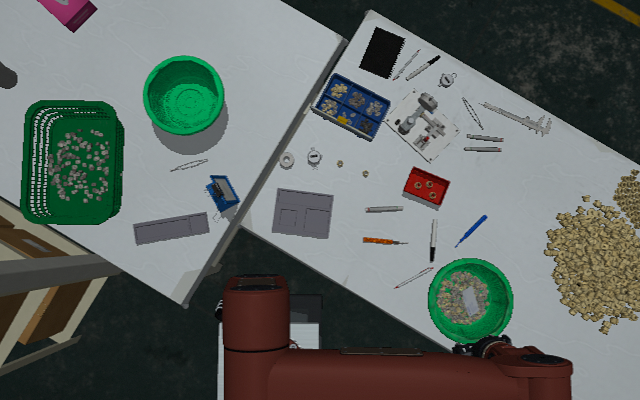

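The top view shows the narrow board at (171,228), the wide board at (303,213), the ring at (287,160), the tally at (314,157), the bushes at (340,163) and (365,174), the plug at (384,209), the deburring tool at (385,241) and the marker at (433,240). The card is at (223,193).

```bash
cat > h.py <<'E'
import numpy as np,cv2
from bench import *
from scipy.spatial.transform import Rotation as Ro
def px(name,u,v,z):
    c=camera_params(name);K=c["mtx"];R=c["R"];t=c["t"]
    d=R.T@np.array([(u-K[0,2])/K[0,0],(v-K[1,2])/K[1,1],1]);o=-R.T@t
    return o+d*(z-o[2])/d[2]
def wpose():
    s=get_state();c=camera_params("wrist");R=Ro.from_rotvec(s["tcp_rot"]).as_matrix()
    H=c["hand_eye"];return R@H[:3,:3],R@H[:3,3]+s["ee_pos"]
def wpx(P,u,v,z):
    K=camera_params("wrist")["mtx"];x,y=(u-K[0,2])/K[0,0],(v-K[1,2])/K[1,1]
    r=np.hypot(x,y);d=np.array([np.sin(r)*x/r,np.sin(r)*y/r,np.cos(r)]);d=P[0]@d
    return P[1]+d*(z-P[1][2])/d[2]
def snap(fn,crop=None,k=2):
    P=wpose();p,d=read_camera("wrist");np.savez("P_"+fn,R=P[0],t=P[1],d=d)
    if crop:
        a,b,c,e=crop;p=cv2.resize(p[b:e,a:c],None,fx=k,fy=k,interpolation=cv2.INTER_CUBIC)
    cv2.imwrite(f"pics/{fn}.png",p[:,:,::-1])
def ld(fn):
    f=np.load(f"P_{fn}.npz");return (f["R"],f["t"])
E
python3 - <<'E'
from h import *
p=cv2.imread("pics/top0.png")
a=cv2.resize(p[140:260,270:450],None,fx=4.4,fy=4.4,interpolation=cv2.INTER_CUBIC)
b=cv2.resize(p[160:260,120:280],None,fx=5,fy=5,interpolation=cv2.INTER_CUBIC)
cv2.imwrite("pics/ca.png",a);cv2.imwrite("pics/cb.png",b)
for n,u,v,z in [("narrow",171,228,12),("wide",303,213,12),("ring",287,160,16),("tally",314,157,22),("b1",340,163,16),("b2",365,174,16),("plug",384,209,13),("deb",385,241,14),("card",223,193,100)]:
    print(n,px("top",u,v,z).round())
E
```

```text
narrow [448. 317.  12.]
wide [ 501. -106.   12.]
ring [672. -51.  16.]
tally [ 682. -139.   22.]
b1 [ 665. -223.   16.]
b2 [ 630. -304.   16.]
plug [ 518. -367.   13.]
deb [ 415. -370.   14.]
card [555. 138. 100.]
```

View pics/ca.png

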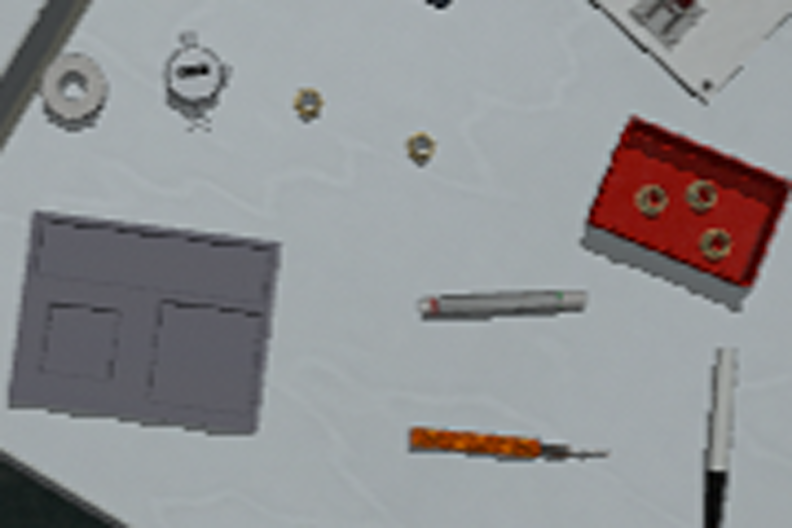

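View pics/cb.png

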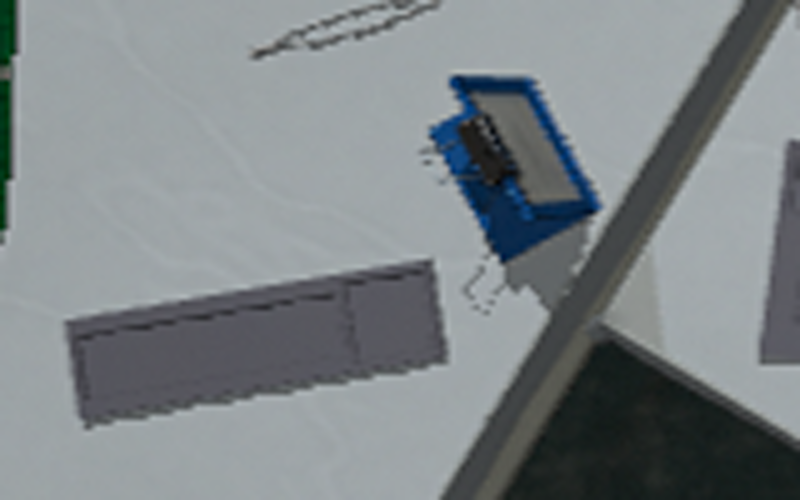

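```bash
python3 - <<'E'
from h import *
d=np.load("top0.npy")
def A(x,y,z): return px("top",(x+.5)/4.4-.5+270,(y+.5)/4.4-.5+140,z)
def B(x,y,z): return px("top",(x+.5)/5-.5+120,(y+.5)/5-.5+160,z)
W=np.array([A(x,y,12) for x,y in [(35,212),(280,242),(257,434),(9,407)]])
N=np.array([B(x,y,12) for x,y in [(65,322),(433,260),(447,362),(85,428)]])
for n,Q,pk in (("W",W,[(44,0),(-21,-47),(-21,45)]),("N",N,[(0,28),(0,-87)])):
    c=Q.mean(0); v=(Q[0]+Q[3]-Q[1]-Q[2]); y=v[:2]/np.linalg.norm(v[:2]); x=np.array([y[1],-y[0]])
    print(n,c.round(1),"yaw y",np.degrees(np.arctan2(-y[0],y[1])),np.linalg.norm(Q-np.roll(Q,1,0),axis=1).round())
    for a,b in pk: print((c[:2]+a*x+b*y).round(1))
for n,x,y,z in [("ring",73,88,16),("tally",194,74,22),("b1",308,103,16),("b2",421,147,16),("plugL",418,306,10),("plugR",587,299,10),("debH",410,440,7),("debT",607,455,7)]: print(n,A(x,y,z).round(1))
c=camera_params("top")
for u,v in [(171,228),(303,213),(384,209),(160,180),(260,280-60)]:
    Z=d[v,u];K=c["mtx"];X=c["R"].T@(np.array([(u-K[0,2])/K[0,0]*Z,(v-K[1,2])/K[1,1]*Z,Z])-c["t"]);print(u,v,X.round())
E
```

```text
W [ 501.  -104.4   12. ] yaw y -5.843079181203221 [144. 181. 142. 182.]
[ 544.8 -108.9]
[ 475.3 -149. ]
[484.7 -57.5]
N [447.1 316.4  12. ] yaw y 10.7366153802983 [ 69. 238.  66. 234.]
[441.9 343.9]
[463.3 230.9]
ring [673.4 -48.7  16. ]
tally [ 684.1 -137.6   22. ]
b1 [ 664.7 -221.7   16. ]
b2 [ 633.3 -305.2   16. ]
plugL [ 516.6 -304.3   10. ]
plugR [ 523.4 -428.6   10. ]
debH [ 418.3 -299.4    7. ]
debT [ 409.2 -444.1    7. ]
171 228 [448. 317.  11.]
303 213 [ 501. -106.   15.]
384 209 [ 518. -367.    9.]
160 180 [604. 362.  -4.]
260 220 [477.  34.  -2.]
```

Request:
apply_moves --motion '[{"dx":45,"dy":25,"yaw":0.14,"hand":45},{"dx":90,"dy":50,"yaw":0.28,"hand":45},{"dx":135,"dy":75,"yaw":0.42,"hand":45},{"dx":180,"dy":100,"yaw":0.56,"hand":45},{"dx":225,"dy":125,"yaw":0.7,"hand":45},{"dx":270,"dy":150,"yaw":0.84,"hand":45},{"dx":315,"dy":175,"yaw":0.98,"hand":45},{"dx":360,"dy":200,"yaw":1.12,"hand":45}]'

```text
schema error: expected keys dx, dy, dz, yaw, hand
```

Request:
apply_moves --motion '[{"dx":14,"dy":15,"yaw":0.13,"dz":-30,"hand":45},{"dx":14,"dy":15,"yaw":0.26,"dz":-70,"hand":45},{"dx":14,"dy":15,"yaw":0.26,"dz":-100,"hand":45},{"dx":14,"dy":15,"yaw":0.26,"dz":-100,"hand":45},{"dx":14,"dy":15,"yaw":0.26,"dz":-100,"hand":45},{"dx":14,"dy":15,"yaw":0.26,"dz":-100,"hand":45},{"dx":14,"dy":15,"yaw":0.26,"dz":-100,"hand":45},{"dx":14,"dy":15,"yaw":0.26,"dz":-100,"hand":45}]'

```text
time: 0.9
ee_pos: [160.0, -567.9, 132.8]
tcp_rot: [3.04, 0.785, -0.001]
contact_force: [0.2, 0.3, 0.0]
grip_width: 0.526
finger_force: 0.0
```

```bash
python3 - <<'E'
from h import *
s=get_state();print(s["time"],s["ee_pos"],s["tcp_rot"],s["grip_width"]);snap("w1")
E
```

```text
0.9 [ 159.98827553 -567.86892682  132.82135279] [ 3.03960682e+00  7.85250132e-01 -6.69840363e-04] 0.5261752297410467
```

View pics/w1.png

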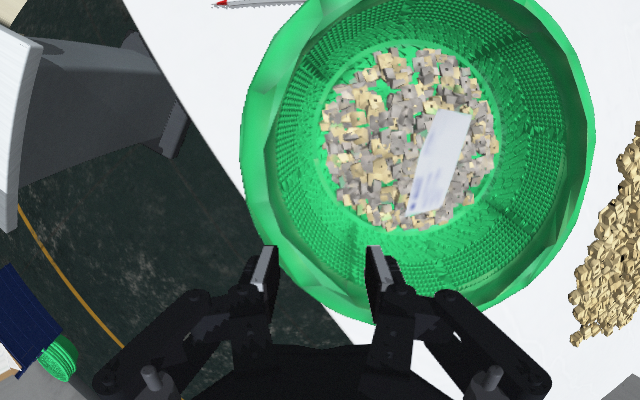

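The arm is over the green basket, because the first call was refused: all five keys are required. I'll rise and go on.

Request:
apply_moves --motion '[{"dx":0,"dy":0,"dz":50,"yaw":0,"hand":45},{"dx":0,"dy":0,"dz":100,"yaw":0,"hand":45},{"dx":45,"dy":20,"dz":100,"yaw":0.14,"hand":45},{"dx":90,"dy":40,"dz":100,"yaw":0.28,"hand":45},{"dx":135,"dy":60,"dz":100,"yaw":0.42,"hand":45},{"dx":180,"dy":85,"dz":100,"yaw":0.56,"hand":45},{"dx":225,"dy":110,"dz":100,"yaw":0.7,"hand":45},{"dx":270,"dy":130,"dz":100,"yaw":0.84,"hand":45}]'

```text
time: 1.75
ee_pos: [429.7, -436.6, 232.1]
tcp_rot: [2.45, 1.964, -0.0]
contact_force: [-0.3, -0.9, 1.9]
grip_width: 0.528
finger_force: 0.0
```

Request:
apply_moves --motion '[{"dx":45,"dy":20,"dz":0,"yaw":0.14,"hand":45},{"dx":90,"dy":40,"dz":0,"yaw":0.28,"hand":45},{"dx":90,"dy":70,"dz":-40,"yaw":0.28,"hand":45},{"dx":90,"dy":70,"dz":-90,"yaw":0.28,"hand":45},{"dx":90,"dy":70,"dz":-100,"yaw":0.28,"hand":45},{"dx":90,"dy":70,"dz":-100,"yaw":0.28,"hand":45},{"dx":90,"dy":70,"dz":-100,"yaw":0.28,"hand":45},{"dx":90,"dy":70,"dz":-100,"yaw":0.28,"hand":45}]'

```text
time: 2.55
ee_pos: [518.7, -369.7, 134.6]
tcp_rot: [2.158, 2.277, -0.0]
contact_force: [0.8, 0.2, -0.1]
grip_width: 0.529
finger_force: 0.0
```

```bash
python3 - <<'E'
from h import *
s=get_state();print(s["time"],s["ee_pos"],s["tcp_rot"],s["grip_width"]);snap("w2")
R=Ro.from_rotvec(s["tcp_rot"]).as_matrix();print(np.arctan2(R[1,0],R[0,0]))
E
```

```text
2.55 [ 518.71354799 -369.68480201  134.58871936] [ 2.15772251e+00  2.27730915e+00 -3.40334018e-04] 0.5292510334989444
1.6247066459780826
```

View pics/w2.png

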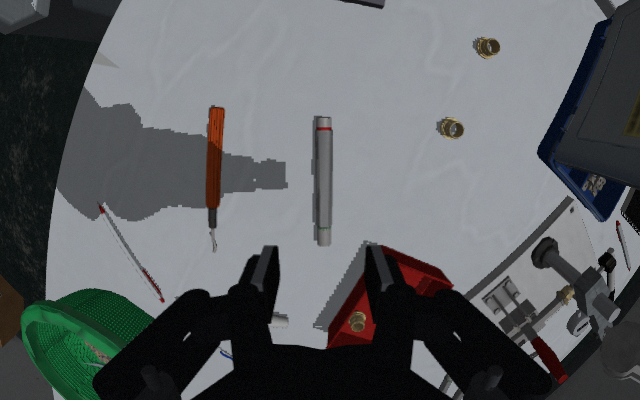

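The plug's ends are at (323,117) and (324,245), the deburring tool runs from (216,107) to (213,250), and the bushes are at (486,47) and (452,128).

```bash
python3 - <<'E'
from h import *
P=ld("w2")
for n,u,v,z in [("p1",323,117,7),("p2",324,245,7),("pmid",323,180,13),("d1",216,107,8),("d2",213,250,6),("dg",214,155,14),("b2top",486,46,16),("b1?",452,127,16),("mk",280,320,8)]: print(n,wpx(P,u,v,z).round(1))
E
```

```text
p1 [ 517.5 -304.9    7. ]
p2 [ 525.3 -426.8    7. ]
pmid [ 520.5 -359.8   13. ]
d1 [ 422.2 -298.3    8. ]
d2 [ 411.6 -441.5    6. ]
dg [ 422.  -340.9   14. ]
b2top [ 660.3 -223.1   16. ]
b1? [ 632.2 -302.8   16. ]
mk [ 481.3 -526.4    8. ]
```

Request:
apply_moves --motion '[{"dx":1,"dy":1,"dz":-45,"yaw":0.01,"hand":40},{"dx":1,"dy":1,"dz":-80,"yaw":0.01,"hand":40},{"dx":1,"dy":1,"dz":-105,"yaw":0.01,"hand":40},{"dx":1,"dy":1,"dz":-118,"yaw":0.01,"hand":40},{"dx":1,"dy":1,"dz":-124,"yaw":0.01,"hand":40},{"dx":1,"dy":1,"dz":-126,"yaw":0.01,"hand":40},{"dx":1,"dy":1,"dz":-126,"yaw":0.01,"hand":40},{"dx":1,"dy":1,"dz":-126,"yaw":0.01,"hand":40}]'

```text
time: 3.4
ee_pos: [519.8, -367.7, 6.9]
tcp_rot: [2.146, 2.291, -0.0]
contact_force: [0.6, -0.5, 0.3]
grip_width: 0.469
finger_force: 0.0
```

Request:
apply_moves --motion '[{"dx":1,"dy":0,"dz":-4,"yaw":0,"hand":40},{"dx":1,"dy":0,"dz":-4,"yaw":0,"hand":30},{"dx":1,"dy":0,"dz":-4,"yaw":0,"hand":10},{"dx":1,"dy":0,"dz":-4,"yaw":0,"hand":5},{"dx":1,"dy":0,"dz":-4,"yaw":0,"hand":5},{"dx":1,"dy":0,"dz":-4,"yaw":0,"hand":5},{"dx":1,"dy":0,"dz":-4,"yaw":0,"hand":5},{"dx":1,"dy":0,"dz":-4,"yaw":0,"hand":5}]' --force 50

```text
time: 4.2
ee_pos: [520.1, -367.0, 1.5]
tcp_rot: [2.148, 2.292, 0.0]
contact_force: [0.3, 0.9, 2.6]
grip_width: 0.142
finger_force: 49.0
```

Request:
apply_moves --motion '[{"dx":0,"dy":0,"dz":0,"yaw":0,"hand":5},{"dx":0,"dy":0,"dz":0,"yaw":0,"hand":5},{"dx":0,"dy":0,"dz":20,"yaw":0,"hand":5},{"dx":0,"dy":0,"dz":50,"yaw":0,"hand":5},{"dx":0,"dy":0,"dz":90,"yaw":0,"hand":5},{"dx":0,"dy":0,"dz":135,"yaw":0,"hand":5},{"dx":0,"dy":0,"dz":180,"yaw":0,"hand":5},{"dx":0,"dy":0,"dz":230,"yaw":0,"hand":5}]'

```text
time: 5.0
ee_pos: [519.4, -366.4, 232.0]
tcp_rot: [-2.147, -2.291, -0.0]
contact_force: [1.0, -1.2, -1.1]
grip_width: 0.148
finger_force: 49.0
```

Request:
apply_moves --motion '[{"dx":0,"dy":45,"dz":0,"yaw":0,"hand":5},{"dx":0,"dy":90,"dz":0,"yaw":0,"hand":5},{"dx":0,"dy":135,"dz":0,"yaw":0,"hand":5},{"dx":-10,"dy":180,"dz":0,"yaw":0,"hand":5},{"dx":-20,"dy":225,"dz":0,"yaw":0,"hand":5},{"dx":-30,"dy":270,"dz":0,"yaw":0,"hand":5},{"dx":-40,"dy":315,"dz":0,"yaw":0,"hand":5},{"dx":-50,"dy":360,"dz":0,"yaw":0,"hand":5}]'

```text
time: 5.8
ee_pos: [469.2, -5.3, 230.9]
tcp_rot: [-2.149, -2.292, 0.0]
contact_force: [0.7, 0.3, -0.9]
grip_width: 0.148
finger_force: 49.0
```

Request:
apply_moves --motion '[{"dx":-5,"dy":45,"dz":0,"yaw":0,"hand":5},{"dx":-10,"dy":90,"dz":0,"yaw":0,"hand":5},{"dx":-15,"dy":135,"dz":0,"yaw":0.03,"hand":5},{"dx":-20,"dy":180,"dz":0,"yaw":0.06,"hand":5},{"dx":-25,"dy":225,"dz":0,"yaw":0.09,"hand":5},{"dx":-30,"dy":270,"dz":0,"yaw":0.12,"hand":5},{"dx":-30,"dy":315,"dz":0,"yaw":0.12,"hand":5},{"dx":-30,"dy":350,"dz":-30,"yaw":0.12,"hand":5}]'

```text
time: 6.6
ee_pos: [441.2, 346.4, 204.4]
tcp_rot: [2.003, 2.416, 0.009]
contact_force: [0.9, 0.8, -0.2]
grip_width: 0.146
finger_force: 49.0
```

Request:
apply_moves --motion '[{"dx":0,"dy":0,"dz":-40,"yaw":0,"hand":5},{"dx":0,"dy":0,"dz":-80,"yaw":0,"hand":5},{"dx":0,"dy":0,"dz":-100,"yaw":0,"hand":5},{"dx":0,"dy":0,"dz":-110,"yaw":0,"hand":5},{"dx":0,"dy":0,"dz":-110,"yaw":0,"hand":5},{"dx":0,"dy":0,"dz":-110,"yaw":0,"hand":5},{"dx":0,"dy":0,"dz":-110,"yaw":0,"hand":5},{"dx":0,"dy":0,"dz":-110,"yaw":0,"hand":5}]'

```text
time: 7.4
ee_pos: [440.9, 343.4, 92.8]
tcp_rot: [2.006, 2.416, 0.003]
contact_force: [0.4, -0.1, -0.7]
grip_width: 0.15
finger_force: 49.1
```

```bash
python3 - <<'E'
from h import *
s=get_state();print(s["time"],s["ee_pos"],s["tcp_rot"],s["grip_width"]);snap("w3")
R=Ro.from_rotvec(s["tcp_rot"]).as_matrix();print(np.arctan2(R[1,0],R[0,0]))
E
```

```text
7.4 [440.88930093 343.41522265  92.77838325] [2.0062627  2.41616756 0.00321164] 0.1497514802854217
1.7556441343883085
```

View pics/w3.png

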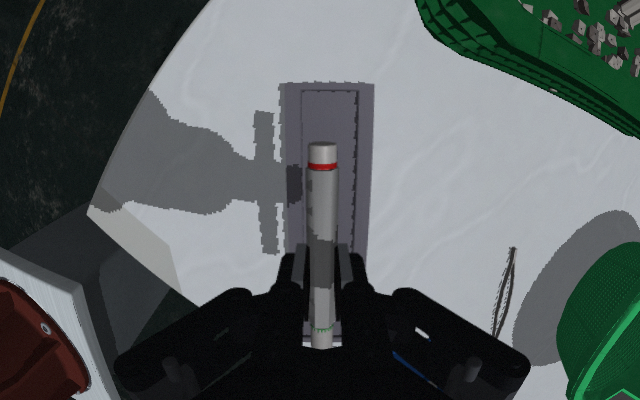

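The plug is held along the board. The board's far corners are at (284,83) and (374,84), the pocket corners at (302,91) and (358,91), and the right edge at (368,235).

```bash
python3 - <<'E'
from h import *
P=ld("w3")
for u,v in [(284,83),(374,84),(302,91),(358,91),(368,235),(281,240)]: print(u,v,wpx(P,u,v,12).round(1))
E
```

```text
284 83 [398.6 430.   12. ]
374 84 [461.4 441.4  12. ]
302 91 [412.2 426.4  12. ]
358 91 [451.1 433.9  12. ]
368 235 [482.8 326.7  12. ]
281 240 [415.  309.6  12. ]
```

Request:
apply_moves --motion '[{"dx":4,"dy":2,"dz":-30,"yaw":0,"hand":5},{"dx":4,"dy":2,"dz":-55,"yaw":0,"hand":5},{"dx":4,"dy":2,"dz":-70,"yaw":0,"hand":5},{"dx":4,"dy":2,"dz":-77,"yaw":0,"hand":5},{"dx":4,"dy":2,"dz":-79,"yaw":0,"hand":5},{"dx":4,"dy":2,"dz":-79,"yaw":0,"hand":5},{"dx":4,"dy":2,"dz":-79,"yaw":0,"hand":5},{"dx":4,"dy":2,"dz":-79,"yaw":0,"hand":5}]'

```text
time: 8.25
ee_pos: [444.7, 345.4, 13.4]
tcp_rot: [2.006, 2.417, 0.002]
contact_force: [0.1, -0.0, -1.3]
grip_width: 0.146
finger_force: 49.1
```

Request:
apply_moves --motion '[{"dx":0,"dy":0,"dz":0,"yaw":0,"hand":30},{"dx":0,"dy":0,"dz":0,"yaw":0,"hand":30},{"dx":0,"dy":0,"dz":0,"yaw":0,"hand":30},{"dx":0,"dy":0,"dz":15,"yaw":0,"hand":30},{"dx":0,"dy":0,"dz":50,"yaw":0,"hand":40},{"dx":0,"dy":0,"dz":95,"yaw":0,"hand":40},{"dx":0,"dy":0,"dz":140,"yaw":0,"hand":40},{"dx":0,"dy":0,"dz":140,"yaw":0,"hand":40}]'

```text
time: 9.05
ee_pos: [447.2, 346.6, 160.8]
tcp_rot: [2.003, 2.413, 0.016]
contact_force: [0.3, 0.3, 1.2]
grip_width: 0.465
finger_force: 0.0
```

```bash
python3 - <<'E'
from h import *
s=get_state();print(s["time"],s["ee_pos"],s["tcp_rot"],s["grip_width"]);snap("w4")
E
```

```text
9.05 [447.22540379 346.64886421 160.76612273] [2.00342182 2.41347483 0.01575045] 0.4653988233271811
```

View pics/w4.png

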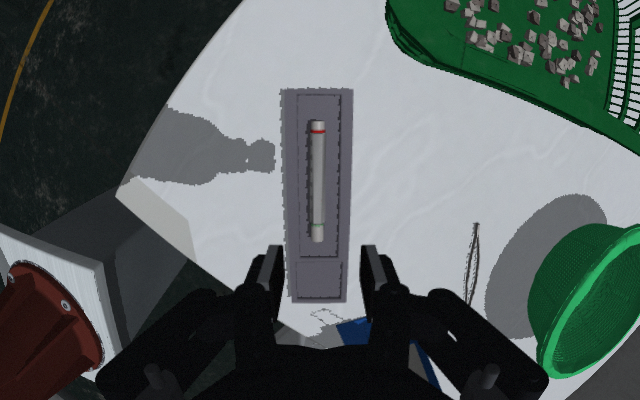

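The plug gauge lies in its pocket, centred, from (317,121) to (318,242). Next is the deburring tool.

Request:
apply_moves --motion '[{"dx":0,"dy":-5,"dz":45,"yaw":0,"hand":40},{"dx":0,"dy":-35,"dz":80,"yaw":0,"hand":40},{"dx":0,"dy":-80,"dz":80,"yaw":0,"hand":40},{"dx":0,"dy":-125,"dz":80,"yaw":0,"hand":40},{"dx":0,"dy":-170,"dz":80,"yaw":0,"hand":40},{"dx":0,"dy":-215,"dz":80,"yaw":0,"hand":40},{"dx":0,"dy":-260,"dz":80,"yaw":0,"hand":40},{"dx":0,"dy":-305,"dz":80,"yaw":0,"hand":40}]'

```text
time: 9.9
ee_pos: [443.3, 38.6, 231.9]
tcp_rot: [-2.006, -2.417, 0.0]
contact_force: [0.5, -0.6, -0.4]
grip_width: 0.469
finger_force: 0.0
```

Request:
apply_moves --motion '[{"dx":0,"dy":-45,"dz":0,"yaw":-0.05,"hand":40},{"dx":0,"dy":-90,"dz":0,"yaw":-0.1,"hand":40},{"dx":0,"dy":-135,"dz":0,"yaw":-0.15,"hand":40},{"dx":0,"dy":-180,"dz":0,"yaw":-0.2,"hand":40},{"dx":-5,"dy":-225,"dz":0,"yaw":-0.256,"hand":40},{"dx":-10,"dy":-270,"dz":0,"yaw":-0.256,"hand":40},{"dx":-20,"dy":-315,"dz":0,"yaw":-0.256,"hand":40},{"dx":-29,"dy":-360,"dz":0,"yaw":-0.256,"hand":40}]'

```text
time: 10.7
ee_pos: [414.0, -321.4, 231.8]
tcp_rot: [-2.298, -2.14, -0.0]
contact_force: [0.7, -0.1, 0.2]
grip_width: 0.47
finger_force: 0.0
```

Request:
apply_moves --motion '[{"dx":0,"dy":-32,"dz":-20,"yaw":0,"hand":40},{"dx":0,"dy":-32,"dz":-65,"yaw":0,"hand":40},{"dx":0,"dy":-32,"dz":-110,"yaw":0,"hand":40},{"dx":0,"dy":-32,"dz":-150,"yaw":0,"hand":40},{"dx":0,"dy":-32,"dz":-155,"yaw":0,"hand":40},{"dx":0,"dy":-32,"dz":-155,"yaw":0,"hand":40},{"dx":0,"dy":-32,"dz":-155,"yaw":0,"hand":40},{"dx":0,"dy":-32,"dz":-155,"yaw":0,"hand":40}]'

```text
time: 11.5
ee_pos: [416.0, -353.2, 80.0]
tcp_rot: [2.296, 2.139, -0.001]
contact_force: [0.4, -1.0, -0.3]
grip_width: 0.47
finger_force: 0.0
```

```bash
python3 - <<'E'
from h import *
s=get_state();print(s["time"],s["ee_pos"],s["tcp_rot"],s["grip_width"]);snap("w5",(160,60,480,300),2)
R=Ro.from_rotvec(s["tcp_rot"]).as_matrix();print(np.arctan2(R[1,0],R[0,0]))
E
```

```text
11.5 [ 416.03766644 -353.17757215   80.01781518] [ 2.29595451e+00  2.13870386e+00 -6.40082621e-04] 0.46981518953873763
1.4999033812397702
```

View pics/w5.png

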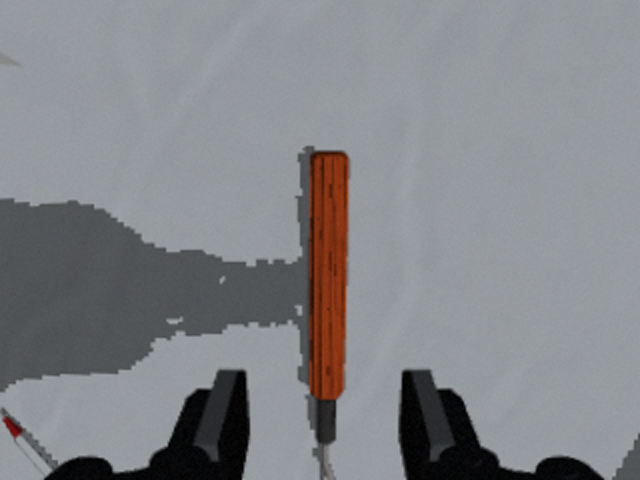

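The handle's end is at crop (329,152) and the shaft starts at (327,400), centred between the fingers.

```bash
python3 - <<'E'
from h import *
P=ld("w5")
for u,v,z in [(324.5,136,9),(323.5,260,12)]: print(wpx(P,u,v,z).round(1))
E
```

```text
[ 422.8 -298.1    9. ]
[ 415.6 -392.8   12. ]
```

Request:
apply_moves --motion '[{"dx":3,"dy":2,"dz":-30,"yaw":0,"hand":40},{"dx":3,"dy":2,"dz":-55,"yaw":0,"hand":40},{"dx":3,"dy":2,"dz":-70,"yaw":0,"hand":40},{"dx":3,"dy":2,"dz":-75,"yaw":0,"hand":40},{"dx":3,"dy":2,"dz":-76,"yaw":0,"hand":30},{"dx":3,"dy":2,"dz":-76,"yaw":0,"hand":5},{"dx":3,"dy":2,"dz":-76,"yaw":0,"hand":5},{"dx":3,"dy":2,"dz":-76,"yaw":0,"hand":5}]'

```text
time: 12.35
ee_pos: [418.6, -350.7, 2.7]
tcp_rot: [2.297, 2.14, -0.0]
contact_force: [-0.9, 0.5, 6.2]
grip_width: 0.141
finger_force: 49.5
```

Request:
apply_moves --motion '[{"dx":0,"dy":0,"dz":0,"yaw":0,"hand":5},{"dx":0,"dy":0,"dz":0,"yaw":0,"hand":5},{"dx":0,"dy":0,"dz":0,"yaw":0,"hand":5},{"dx":0,"dy":0,"dz":0,"yaw":0,"hand":5},{"dx":0,"dy":0,"dz":20,"yaw":0,"hand":5},{"dx":0,"dy":0,"dz":50,"yaw":0,"hand":5},{"dx":0,"dy":0,"dz":75,"yaw":0,"hand":5},{"dx":0,"dy":0,"dz":100,"yaw":0,"hand":5}]'

```text
time: 13.15
ee_pos: [418.1, -350.0, 102.8]
tcp_rot: [2.298, 2.141, -0.0]
contact_force: [-0.3, -1.0, -0.1]
grip_width: 0.141
finger_force: 49.0
```

Request:
apply_moves --motion '[{"dx":20,"dy":40,"dz":0,"yaw":0,"hand":5},{"dx":40,"dy":80,"dz":0,"yaw":0,"hand":5},{"dx":60,"dy":120,"dz":0,"yaw":0,"hand":5},{"dx":80,"dy":160,"dz":0,"yaw":-0.03,"hand":5},{"dx":100,"dy":200,"dz":0,"yaw":-0.03,"hand":5},{"dx":120,"dy":240,"dz":0,"yaw":-0.03,"hand":5},{"dx":127,"dy":260,"dz":0,"yaw":-0.03,"hand":5},{"dx":127,"dy":260,"dz":0,"yaw":-0.03,"hand":5}]'

```text
time: 13.95
ee_pos: [545.7, -87.2, 101.6]
tcp_rot: [2.327, 2.111, 0.001]
contact_force: [-0.4, -0.1, -0.8]
grip_width: 0.135
finger_force: 49.0
```

Request:
apply_moves --motion '[{"dx":0,"dy":0,"dz":-10,"yaw":0,"hand":5},{"dx":0,"dy":0,"dz":-10,"yaw":0,"hand":5},{"dx":0,"dy":0,"dz":-10,"yaw":0,"hand":5},{"dx":0,"dy":0,"dz":-10,"yaw":0,"hand":5},{"dx":0,"dy":0,"dz":-10,"yaw":0,"hand":5},{"dx":0,"dy":0,"dz":-10,"yaw":0,"hand":5},{"dx":0,"dy":0,"dz":-10,"yaw":0,"hand":5},{"dx":0,"dy":0,"dz":-10,"yaw":0,"hand":5}]'

```text
time: 14.75
ee_pos: [545.0, -89.9, 91.4]
tcp_rot: [2.331, 2.106, 0.0]
contact_force: [0.7, -0.6, -0.6]
grip_width: 0.132
finger_force: 49.0
```

```bash
python3 - <<'E'
from h import *
s=get_state();print(s["time"],s["ee_pos"],s["tcp_rot"],s["grip_width"]);snap("w6",(100,60,500,360),2)
R=Ro.from_rotvec(s["tcp_rot"]).as_matrix();print(np.arctan2(R[1,0],R[0,0]))
E
```

```text
14.75 [545.03931611 -89.91301163  91.37253647] [2.33062741e+00 2.10638361e+00 1.41214242e-04] 0.1318308383823704
1.4698034874119603
```

View pics/w6.png

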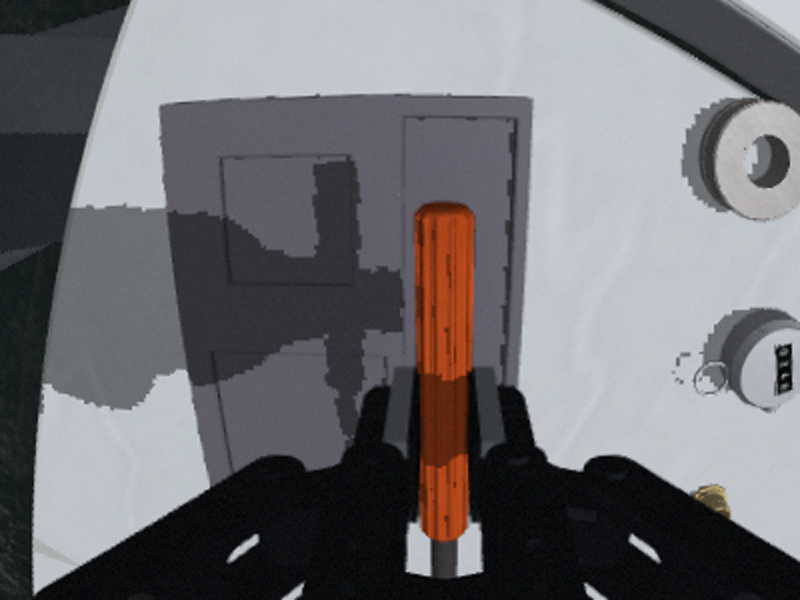

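Pocket corners in the crop: long pocket (404,116) and (517,118); small pocket (221,156), (350,155), (353,285) and (231,283); large pocket top-left (212,351). The board's corners are at (162,104) and (533,98).

```bash
python3 - <<'E'
from h import *
P=ld("w6")
f=lambda x,y,z=12:wpx(P,(x+.5)/2-.5+100,(y+.5)/2-.5+60,z)[:2]
a,b=f(404,116),f(517,118); x=(b-a)/np.linalg.norm(b-a); y=np.array([-x[1],x[0]])
print(a,b,np.linalg.norm(b-a),"yaw",np.arctan2(x[1],x[0]),"centre",(a+b)/2-84*y)
c,d=f(162,104),f(533,98); x=(d-c)/np.linalg.norm(d-c); y=np.array([-x[1],x[0]]);o=(c+d)/2-92*y
print(c,d,np.linalg.norm(d-c),"yaw",np.arctan2(x[1],x[0]),"org",o)
for p in [(44,0),(-21,-47),(-21,45)]: print(o+p[0]*x+p[1]*y)
q=[f(*k) for k in [(221,156),(350,155),(353,285),(231,283)]];print("small",np.mean(q,0))
print("handle end",f(444,205,95),"bush",f(713,490,16),"ring",f(768,155,16))
E
```

```text
[538.50230834 -21.12544257] [578.40700124 -25.67211939] 40.16287820109693 yaw -0.11344915632158584 centre [ 548.94535491 -106.85879066]
[447.42858873  -3.17504265] [584.72864408 -18.92982658] 138.2010072889308 yaw -0.11424742597130831 org [ 505.59070354 -102.45267359]
[ 549.30386131 -107.46863191]
[ 479.36965003 -146.75229382]
[489.85756289 -55.35205485]
small [490.16056022 -54.58927831]
handle end [551.02821906 -37.4187054 ] bush [ 663.19943129 -200.21104747] ring [676.10181737 -44.27421781]
```

Request:
apply_moves --motion '[{"dx":3,"dy":1,"dz":-30,"yaw":-0.01,"hand":5},{"dx":3,"dy":1,"dz":-55,"yaw":-0.01,"hand":5},{"dx":3,"dy":1,"dz":-70,"yaw":-0.01,"hand":5},{"dx":3,"dy":1,"dz":-77,"yaw":-0.01,"hand":5},{"dx":3,"dy":1,"dz":-79,"yaw":-0.01,"hand":5},{"dx":3,"dy":1,"dz":-79,"yaw":-0.01,"hand":5},{"dx":3,"dy":1,"dz":-79,"yaw":-0.01,"hand":5},{"dx":3,"dy":1,"dz":-79,"yaw":-0.01,"hand":5}]'

```text
time: 15.6
ee_pos: [548.7, -89.2, 13.3]
tcp_rot: [2.34, 2.094, 0.001]
contact_force: [0.5, 0.6, -0.2]
grip_width: 0.138
finger_force: 49.0
```

Request:
apply_moves --motion '[{"dx":0,"dy":0,"dz":0,"yaw":0,"hand":24},{"dx":0,"dy":0,"dz":0,"yaw":0,"hand":24},{"dx":0,"dy":0,"dz":0,"yaw":0,"hand":24},{"dx":0,"dy":0,"dz":5,"yaw":0,"hand":30},{"dx":0,"dy":0,"dz":20,"yaw":0,"hand":30},{"dx":0,"dy":0,"dz":50,"yaw":0,"hand":45},{"dx":0,"dy":0,"dz":90,"yaw":0,"hand":60},{"dx":0,"dy":0,"dz":90,"yaw":0,"hand":60}]'

```text
time: 16.4
ee_pos: [551.3, -90.2, 109.6]
tcp_rot: [2.335, 2.089, 0.006]
contact_force: [0.3, 0.0, 0.4]
grip_width: 0.704
finger_force: 0.0
```

Request:
apply_moves --motion '[{"dx":40,"dy":13,"dz":0,"yaw":0,"hand":64},{"dx":80,"dy":26,"dz":0,"yaw":0,"hand":64},{"dx":115,"dy":38,"dz":0,"yaw":0,"hand":64},{"dx":125,"dy":41,"dz":-15,"yaw":0,"hand":64},{"dx":125,"dy":41,"dz":-15,"yaw":0,"hand":64},{"dx":125,"dy":41,"dz":-15,"yaw":0,"hand":64},{"dx":125,"dy":41,"dz":-15,"yaw":0,"hand":64},{"dx":125,"dy":41,"dz":-15,"yaw":0,"hand":64}]'

```text
time: 17.2
ee_pos: [672.8, -48.4, 88.5]
tcp_rot: [2.341, 2.093, 0.001]
contact_force: [0.3, -0.0, -0.1]
grip_width: 0.748
finger_force: 0.0
```

```bash
python3 - <<'E'
from h import *
s=get_state();print(s["time"],s["ee_pos"],s["tcp_rot"],s["grip_width"]);snap("w7")
E
```

```text
17.2 [672.84446401 -48.38055483  88.52491329] [2.34103006e+00 2.09340668e+00 9.62794103e-04] 0.7480553419033782
```

View pics/w7.png

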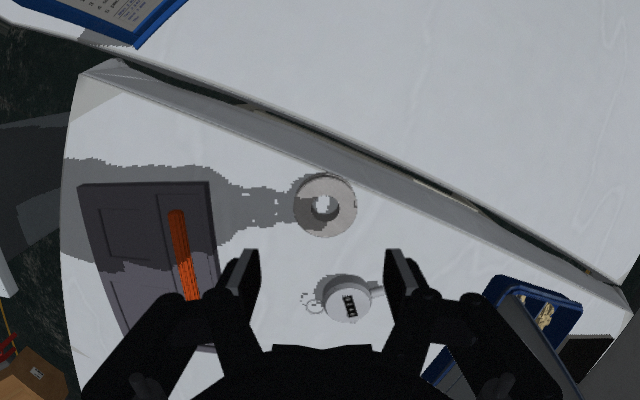

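The deburring tool lies in its pocket. The ring's top face is centred at about (325,205) and the tally is at (348,300).

```bash
python3 - <<'E'
from h import *
P=ld("w7")
for k in [(325,205),(295,205),(356,205),(325,173),(325,238),(348,300),(178,212),(192,298)]: print(k,wpx(P,*k,16).round(1))
E
```

```text
(325, 205) [676.6 -44.2  16. ]
(295, 205) [654.6 -41.7  16. ]
(356, 205) [699.4 -46.7  16. ]
(325, 173) [679.2 -20.1  16. ]
(325, 238) [673.7 -71.   16. ]
(348, 300) [ 687.  -132.9   16. ]
(178, 212) [559.1 -37.5  16. ]
(192, 298) [ 546.  -121.4   16. ]
```

Request:
apply_moves --motion '[{"dx":3,"dy":3,"dz":-35,"yaw":0,"hand":64},{"dx":3,"dy":3,"dz":-60,"yaw":0,"hand":64},{"dx":3,"dy":3,"dz":-77,"yaw":0,"hand":64},{"dx":3,"dy":3,"dz":-84,"yaw":0,"hand":64},{"dx":3,"dy":3,"dz":-86,"yaw":0,"hand":64},{"dx":3,"dy":3,"dz":-86,"yaw":0,"hand":64},{"dx":3,"dy":3,"dz":-86,"yaw":0,"hand":55},{"dx":3,"dy":3,"dz":-86,"yaw":0,"hand":40}]'

```text
time: 18.05
ee_pos: [677.1, -45.2, 3.3]
tcp_rot: [2.34, 2.093, 0.002]
contact_force: [-0.1, 0.1, 1.1]
grip_width: 0.529
finger_force: 50.8
```

Request:
apply_moves --motion '[{"dx":0,"dy":0,"dz":0,"yaw":0,"hand":38},{"dx":0,"dy":0,"dz":0,"yaw":0,"hand":38},{"dx":0,"dy":0,"dz":0,"yaw":0,"hand":38},{"dx":0,"dy":0,"dz":0,"yaw":0,"hand":38},{"dx":0,"dy":0,"dz":0,"yaw":0,"hand":38},{"dx":0,"dy":0,"dz":10,"yaw":0,"hand":38},{"dx":0,"dy":0,"dz":25,"yaw":0,"hand":38},{"dx":0,"dy":0,"dz":50,"yaw":0,"hand":38}]'

```text
time: 18.85
ee_pos: [675.1, -44.7, 51.5]
tcp_rot: [-2.34, -2.094, 0.002]
contact_force: [-0.2, 0.4, -1.6]
grip_width: 0.52
finger_force: 51.4
```

Request:
apply_moves --motion '[{"dx":-20,"dy":-10,"dz":30,"yaw":0,"hand":38},{"dx":-60,"dy":-30,"dz":40,"yaw":0,"hand":38},{"dx":-100,"dy":-50,"dz":40,"yaw":0,"hand":38},{"dx":-140,"dy":-72,"dz":40,"yaw":0,"hand":38},{"dx":-175,"dy":-90,"dz":40,"yaw":0,"hand":38},{"dx":-200,"dy":-103,"dz":40,"yaw":0,"hand":38},{"dx":-200,"dy":-103,"dz":20,"yaw":0,"hand":38},{"dx":-200,"dy":-103,"dz":0,"yaw":0,"hand":38}]'

```text
time: 19.65
ee_pos: [476.6, -149.2, 53.2]
tcp_rot: [2.34, 2.09, 0.002]
contact_force: [0.3, 0.3, -1.8]
grip_width: 0.525
finger_force: 51.6
```

Request:
apply_moves --motion '[{"dx":0,"dy":0,"dz":-15,"yaw":0,"hand":38},{"dx":0,"dy":0,"dz":-30,"yaw":0,"hand":38},{"dx":0,"dy":0,"dz":-38,"yaw":0,"hand":38},{"dx":0,"dy":0,"dz":-41,"yaw":0,"hand":38},{"dx":0,"dy":0,"dz":-41,"yaw":0,"hand":38},{"dx":0,"dy":0,"dz":-41,"yaw":0,"hand":38},{"dx":0,"dy":0,"dz":-41,"yaw":0,"hand":38},{"dx":0,"dy":0,"dz":-41,"yaw":0,"hand":38}]'

```text
time: 20.45
ee_pos: [476.2, -147.8, 11.2]
tcp_rot: [2.341, 2.095, -0.0]
contact_force: [-3.3, 1.7, 4.8]
grip_width: 0.533
finger_force: 52.3
```

Request:
apply_moves --motion '[{"dx":0,"dy":0,"dz":0,"yaw":0,"hand":60},{"dx":0,"dy":0,"dz":0,"yaw":0,"hand":60},{"dx":0,"dy":0,"dz":0,"yaw":0,"hand":60},{"dx":0,"dy":0,"dz":0,"yaw":0,"hand":60},{"dx":0,"dy":0,"dz":20,"yaw":0,"hand":60},{"dx":0,"dy":0,"dz":60,"yaw":0,"hand":60},{"dx":0,"dy":-40,"dz":90,"yaw":0,"hand":60},{"dx":0,"dy":-80,"dz":110,"yaw":0,"hand":45}]'

```text
time: 21.25
ee_pos: [476.9, -228.8, 123.1]
tcp_rot: [2.336, 2.095, 0.001]
contact_force: [0.8, 0.4, -0.6]
grip_width: 0.551
finger_force: 0.0
```

Request:
apply_moves --motion '[{"dx":0,"dy":-45,"dz":0,"yaw":0,"hand":40},{"dx":0,"dy":-75,"dz":0,"yaw":0,"hand":40},{"dx":0,"dy":-75,"dz":0,"yaw":0,"hand":40},{"dx":0,"dy":-75,"dz":0,"yaw":0,"hand":40},{"dx":0,"dy":-75,"dz":0,"yaw":0,"hand":40},{"dx":0,"dy":-75,"dz":0,"yaw":0,"hand":40},{"dx":0,"dy":-75,"dz":0,"yaw":0,"hand":40},{"dx":0,"dy":-75,"dz":0,"yaw":0,"hand":40}]'

```text
time: 22.05
ee_pos: [476.2, -302.4, 120.5]
tcp_rot: [2.34, 2.096, 0.0]
contact_force: [-0.5, 0.4, -0.2]
grip_width: 0.466
finger_force: 0.0
```

```bash
python3 - <<'E'
from h import *
s=get_state();print(s["time"],s["ee_pos"],s["tcp_rot"],s["grip_width"]);snap("w8")
E
```

```text
22.05 [ 476.19833388 -302.35964979  120.46485493] [2.34017055e+00 2.09556799e+00 8.64457698e-05] 0.4663333635519509
```

View pics/w8.png

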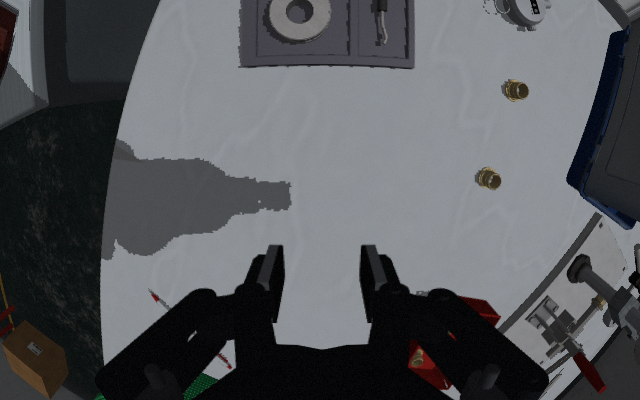

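The ring is in its pocket at (300,12). The bushes are at about (517,90) and (489,179). I'll go above the nearer one and locate it from wrist depth.

Request:
apply_moves --motion '[{"dx":40,"dy":0,"dz":0,"yaw":0,"hand":40},{"dx":80,"dy":-2,"dz":0,"yaw":0,"hand":40},{"dx":120,"dy":-2,"dz":0,"yaw":0,"hand":40},{"dx":154,"dy":-2,"dz":-20,"yaw":0,"hand":40},{"dx":154,"dy":-2,"dz":-40,"yaw":0,"hand":40},{"dx":154,"dy":-2,"dz":-40,"yaw":0,"hand":40},{"dx":154,"dy":-2,"dz":-40,"yaw":0,"hand":40},{"dx":154,"dy":-2,"dz":-40,"yaw":0,"hand":40}]'

```text
time: 22.9
ee_pos: [630.2, -305.5, 82.3]
tcp_rot: [2.34, 2.093, 0.001]
contact_force: [-0.1, 0.3, 0.2]
grip_width: 0.47
finger_force: 0.0
```

```bash
cat >> h.py <<'E'
def cloud(save=None):
    P=wpose();s=get_state();p,d=read_camera("wrist")
    if save: np.savez("P_"+save,R=P[0],t=P[1],d=d);cv2.imwrite(f"pics/{save}.png",p[:,:,::-1])
    K=camera_params("wrist")["mtx"];v,u=np.mgrid[:400,:640];x=(u-K[0,2])/K[0,0];y=(v-K[1,2])/K[1,1];r=np.hypot(x,y)+1e-9
    q=np.stack([np.tan(r)*x/r*d,np.tan(r)*y/r*d,d],-1)
    return s,p,q@P[0].T+P[1],d>0
def bush(cx,cy,save=None,rad=25,z0=12,z1=22):
    s,p,X,ok=cloud(save)
    m=ok&(np.hypot(X[...,0]-cx,X[...,1]-cy)<rad)&(X[...,2]>z0)&(X[...,2]<z1)
    Q=X[m]; lo,hi=Q[:,:2].min(0),Q[:,:2].max(0)
    print(s["time"],s["ee_pos"].round(1),"n",len(Q),"mid",((lo+hi)/2).round(1),"size",(hi-lo).round(1),"z",np.percentile(Q[:,2],[5,50,95]).round(1))
    c,rr=cv2.minEnclosingCircle(Q[:,:2].astype(np.float32));print("circle",c,rr)
E
python3 -c "
from h import *
bush(632,-304)"
```

```text
22.9 [ 630.2 -305.5   82.3] n 149 mid [ 637.5 -304.4] size [15.6 14.9] z [12.7 14.9 16.4]
circle (637.4507446289062, -304.9050598144531) 8.151162147521973
```

Request:
apply_moves --motion '[{"dx":5,"dy":0,"dz":-25,"yaw":0,"hand":45},{"dx":5,"dy":0,"dz":-50,"yaw":0,"hand":45},{"dx":5,"dy":0,"dz":-68,"yaw":0,"hand":45},{"dx":5,"dy":0,"dz":-75,"yaw":0,"hand":45},{"dx":5,"dy":0,"dz":-76,"yaw":0,"hand":45},{"dx":5,"dy":0,"dz":-76,"yaw":0,"hand":45},{"dx":5,"dy":0,"dz":-76,"yaw":0,"hand":25},{"dx":5,"dy":0,"dz":-76,"yaw":0,"hand":8}]' --force 35

```text
time: 23.75
ee_pos: [635.7, -305.4, 5.6]
tcp_rot: [2.34, 2.094, 0.001]
contact_force: [-0.2, -0.2, 6.7]
grip_width: 0.198
finger_force: 21.5
```

Request:
apply_moves --motion '[{"dx":0,"dy":0,"dz":0,"yaw":0,"hand":6},{"dx":0,"dy":0,"dz":0,"yaw":0,"hand":6},{"dx":0,"dy":0,"dz":0,"yaw":0,"hand":6},{"dx":0,"dy":0,"dz":0,"yaw":0,"hand":6},{"dx":0,"dy":0,"dz":0,"yaw":0,"hand":6},{"dx":0,"dy":0,"dz":10,"yaw":0,"hand":6},{"dx":0,"dy":0,"dz":35,"yaw":0,"hand":6},{"dx":0,"dy":0,"dz":75,"yaw":0,"hand":6}]'

```text
time: 24.55
ee_pos: [633.3, -303.7, 77.7]
tcp_rot: [-2.338, -2.091, 0.002]
contact_force: [-0.2, 0.1, 0.5]
grip_width: 0.184
finger_force: 33.4
```

```bash
python3 -c "
from h import *
s=get_state();bush(s['ee_pos'][0],s['ee_pos'][1],'w9',40,10,30)"
```

```text
Traceback (most recent call last):
  File "h.py", line 31, in bush
    Q=X[m]; lo,hi=Q[:,:2].min(0),Q[:,:2].max(0)
                  ~~~~~~~~~~~^^^
ValueError: zero-size array to reduction operation minimum which has no identity
```

Request:
apply_moves --motion '[{"dx":-24,"dy":40,"dz":0,"yaw":0,"hand":6},{"dx":-48,"dy":80,"dz":0,"yaw":0,"hand":6},{"dx":-72,"dy":120,"dz":0,"yaw":0,"hand":6},{"dx":-96,"dy":160,"dz":0,"yaw":0,"hand":6},{"dx":-120,"dy":200,"dz":0,"yaw":0,"hand":6},{"dx":-140,"dy":235,"dz":0,"yaw":0,"hand":6},{"dx":-148,"dy":249,"dz":0,"yaw":0,"hand":6},{"dx":-148,"dy":249,"dz":-20,"yaw":0,"hand":6}]'

```text
time: 25.4
ee_pos: [488.1, -54.6, 62.2]
tcp_rot: [2.335, 2.095, 0.004]
contact_force: [0.6, -0.3, 0.1]
grip_width: 0.187
finger_force: 33.4
```

Request:
apply_moves --motion '[{"dx":0,"dy":0,"dz":-15,"yaw":0,"hand":6},{"dx":0,"dy":0,"dz":-32,"yaw":0,"hand":6},{"dx":0,"dy":0,"dz":-42,"yaw":0,"hand":6},{"dx":0,"dy":0,"dz":-46,"yaw":0,"hand":6},{"dx":0,"dy":0,"dz":-46,"yaw":0,"hand":6},{"dx":0,"dy":0,"dz":-46,"yaw":0,"hand":6},{"dx":0,"dy":0,"dz":-46,"yaw":0,"hand":6},{"dx":0,"dy":0,"dz":-46,"yaw":0,"hand":6}]'

```text
time: 26.2
ee_pos: [487.2, -56.2, 13.7]
tcp_rot: [2.341, 2.094, -0.0]
contact_force: [-1.9, -0.5, 4.4]
grip_width: 0.185
finger_force: 34.3
```

Request:
apply_moves --motion '[{"dx":0,"dy":0,"dz":0,"yaw":0,"hand":26},{"dx":0,"dy":0,"dz":0,"yaw":0,"hand":26},{"dx":0,"dy":0,"dz":0,"yaw":0,"hand":26},{"dx":0,"dy":0,"dz":0,"yaw":0,"hand":26},{"dx":0,"dy":0,"dz":15,"yaw":0,"hand":26},{"dx":0,"dy":0,"dz":45,"yaw":0,"hand":30},{"dx":0,"dy":0,"dz":85,"yaw":0,"hand":40},{"dx":0,"dy":0,"dz":125,"yaw":0,"hand":40}]'

```text
time: 27.0
ee_pos: [486.5, -55.7, 139.4]
tcp_rot: [-2.341, -2.094, 0.0]
contact_force: [0.6, -0.4, 1.2]
grip_width: 0.471
finger_force: 0.0
```

```bash
python3 -c "
from h import *
bush(489,-55,'w10',28,18,30)"
```

```text
27.0 [486.5 -55.7 139.4] n 129 mid [488.1 -55.3] size [15.3 16.1] z [18.3 22.2 24.4]
circle (488.02825927734375, -55.23895263671875) 8.203861236572266
```

Request:
apply_moves --motion '[{"dx":32,"dy":-30,"dz":0,"yaw":0,"hand":45},{"dx":64,"dy":-60,"dz":0,"yaw":0,"hand":45},{"dx":96,"dy":-90,"dz":0,"yaw":0,"hand":45},{"dx":128,"dy":-120,"dz":0,"yaw":0,"hand":45},{"dx":160,"dy":-150,"dz":0,"yaw":0,"hand":45},{"dx":177,"dy":-167,"dz":-25,"yaw":0,"hand":45},{"dx":177,"dy":-167,"dz":-58,"yaw":0,"hand":45},{"dx":177,"dy":-167,"dz":-58,"yaw":0,"hand":45}]'

```text
time: 27.85
ee_pos: [661.2, -221.8, 74.0]
tcp_rot: [-2.336, -2.088, 0.004]
contact_force: [-1.7, 0.7, -1.4]
grip_width: 0.528
finger_force: 0.0
```

```bash
python3 -c "
from h import *
bush(665,-222)"
```

```text
27.85 [ 661.2 -221.8   74. ] n 174 mid [ 668.8 -220.4] size [15.7 15.5] z [12.4 14.7 16.4]
circle (668.2843017578125, -220.93667602539062) 8.535202980041504
```

Request:
apply_moves --motion '[{"dx":2,"dy":1,"dz":-15,"yaw":0,"hand":45},{"dx":2,"dy":1,"dz":-45,"yaw":0,"hand":45},{"dx":2,"dy":1,"dz":-66,"yaw":0,"hand":45},{"dx":2,"dy":1,"dz":-75,"yaw":0,"hand":45},{"dx":2,"dy":1,"dz":-76,"yaw":0,"hand":45},{"dx":2,"dy":1,"dz":-76,"yaw":0,"hand":45},{"dx":2,"dy":1,"dz":-76,"yaw":0,"hand":25},{"dx":2,"dy":1,"dz":-76,"yaw":0,"hand":8}]'

```text
time: 28.7
ee_pos: [666.9, -222.3, 5.9]
tcp_rot: [2.34, 2.093, 0.001]
contact_force: [0.9, -0.0, 6.8]
grip_width: 0.196
finger_force: 18.9
```

Request:
apply_moves --motion '[{"dx":0,"dy":0,"dz":0,"yaw":0,"hand":6},{"dx":0,"dy":0,"dz":0,"yaw":0,"hand":6},{"dx":0,"dy":0,"dz":0,"yaw":0,"hand":6},{"dx":0,"dy":0,"dz":0,"yaw":0,"hand":6},{"dx":0,"dy":0,"dz":0,"yaw":0,"hand":6},{"dx":0,"dy":0,"dz":10,"yaw":0,"hand":6},{"dx":0,"dy":0,"dz":40,"yaw":0,"hand":6},{"dx":0,"dy":0,"dz":85,"yaw":0,"hand":6}]'

```text
time: 29.5
ee_pos: [664.1, -220.9, 87.7]
tcp_rot: [-2.338, -2.091, 0.003]
contact_force: [0.2, -0.1, -0.3]
grip_width: 0.183
finger_force: 33.4
```

Request:
apply_moves --motion '[{"dx":-10,"dy":10,"dz":40,"yaw":0,"hand":6},{"dx":-30,"dy":25,"dz":75,"yaw":0,"hand":6},{"dx":-55,"dy":50,"dz":105,"yaw":0,"hand":6},{"dx":-85,"dy":75,"dz":125,"yaw":0,"hand":6},{"dx":-115,"dy":105,"dz":142,"yaw":0,"hand":6},{"dx":-148,"dy":135,"dz":142,"yaw":0,"hand":6},{"dx":-180,"dy":165,"dz":142,"yaw":0,"hand":6},{"dx":-203,"dy":190,"dz":142,"yaw":0,"hand":6}]'

```text
time: 30.3
ee_pos: [461.3, -30.6, 232.2]
tcp_rot: [2.34, 2.094, 0.001]
contact_force: [0.3, -0.3, 0.1]
grip_width: 0.18
finger_force: 33.5
```

Request:
apply_moves --motion '[{"dx":0,"dy":40,"dz":0,"yaw":0.05,"hand":6},{"dx":0,"dy":80,"dz":0,"yaw":0.1,"hand":6},{"dx":0,"dy":120,"dz":0,"yaw":0.15,"hand":6},{"dx":0,"dy":160,"dz":0,"yaw":0.2,"hand":6},{"dx":0,"dy":200,"dz":0,"yaw":0.25,"hand":6},{"dx":0,"dy":240,"dz":0,"yaw":0.29,"hand":6},{"dx":0,"dy":263,"dz":0,"yaw":0.29,"hand":6},{"dx":0,"dy":263,"dz":0,"yaw":0.29,"hand":6}]'

```text
time: 31.1
ee_pos: [462.4, 233.6, 231.8]
tcp_rot: [-2.01, -2.415, -0.001]
contact_force: [0.5, 0.3, -0.1]
grip_width: 0.182
finger_force: 33.5
```

Request:
apply_moves --motion '[{"dx":0,"dy":0,"dz":-40,"yaw":0,"hand":6},{"dx":0,"dy":0,"dz":-80,"yaw":0,"hand":6},{"dx":0,"dy":0,"dz":-120,"yaw":0,"hand":6},{"dx":0,"dy":0,"dz":-140,"yaw":0,"hand":6},{"dx":0,"dy":0,"dz":-150,"yaw":0,"hand":6},{"dx":0,"dy":0,"dz":-150,"yaw":0,"hand":6},{"dx":0,"dy":0,"dz":-150,"yaw":0,"hand":6},{"dx":0,"dy":0,"dz":-150,"yaw":0,"hand":6}]'

```text
time: 31.9
ee_pos: [464.2, 231.2, 83.2]
tcp_rot: [2.013, 2.41, 0.003]
contact_force: [0.3, -0.2, -0.4]
grip_width: 0.183
finger_force: 33.5
```

```bash
python3 - <<'E'
from h import *
s=get_state();print(s["time"],s["ee_pos"],s["grip_width"]);snap("w11",(160,40,480,360),1.85)
E
```

```text
31.9 [464.1982716  231.18823141  83.18084406] 0.1828429315980489
```

View pics/w11.png

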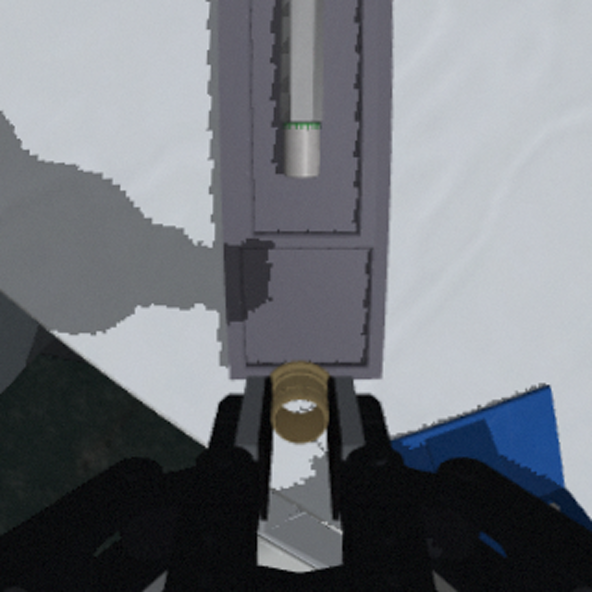

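Small pocket corners in the crop: (240,247), (373,249), (368,365) and (247,362). The bush is held upright at (300,400), and the card foot is to the right.

```bash
python3 - <<'E'
from h import *
P=ld("w11")
f=lambda x,y,z=12:wpx(P,x/1.85+160,y/1.85+40,z)[:2]
q=np.array([f(*k) for k in [(240,247),(373,249),(368,365),(247,362)]]);print(q.round(1),q.mean(0),np.linalg.norm(q-np.roll(q,1,0),axis=1))
E
```

```text
[[437.7 255.6]
 [488.3 263.9]
 [497.2 215.3]
 [447.7 207.9]] [467.7129204  235.67922169] [48.69565896 51.21665192 49.4086615  50.06104503]
```

```bash
python3 - <<'E'
from h import *
d=np.load("top0.npy");c=camera_params("top");K=c["mtx"]
v,u=np.mgrid[165:220,195:250];Z=d[165:220,195:250]
X=(np.stack([(u-K[0,2])/K[0,0]*Z,(v-K[1,2])/K[1,1]*Z,Z],-1)-c["t"])@c["R"]
m=(Z>0)&(X[...,2]>8)&(X[...,0]>470);Q=X[m]
for lo,hi in[(8,30),(30,70),(70,110),(110,150),(150,190)]:
    k=Q[(Q[:,2]>lo)&(Q[:,2]<hi)]
    if len(k):
        r=np.hypot(k[:,0]-467,k[:,1]-235).argmin();print(lo,hi,len(k),k.min(0).round(),k.max(0).round(),"nearest",k[r].round(),np.hypot(*(k[r][:2]-[467,235])).round())
E
```

```text
8 30 290 [478.  69.   8.] [655. 245.  30.] nearest [478. 235.  11.] 11.0
30 70 144 [527. 106.  30.] [618. 178.  70.] nearest [541. 171.  35.] 98.0
70 110 116 [525. 115.  70.] [613. 168. 110.] nearest [534. 128. 101.] 126.0
110 150 157 [523. 122. 110.] [609. 176. 149.] nearest [545. 165. 146.] 105.0
150 190 17 [541. 137. 153.] [579. 181. 178.] nearest [541. 171. 162.] 98.0
```

Clear of the card by about 100 mm. Lower and release.

Request:
apply_moves --motion '[{"dx":2,"dy":3,"dz":-25,"yaw":0,"hand":6},{"dx":2,"dy":3,"dz":-48,"yaw":0,"hand":6},{"dx":2,"dy":3,"dz":-61,"yaw":0,"hand":6},{"dx":2,"dy":3,"dz":-67,"yaw":0,"hand":6},{"dx":2,"dy":3,"dz":-68,"yaw":0,"hand":6},{"dx":2,"dy":3,"dz":-68,"yaw":0,"hand":6},{"dx":2,"dy":3,"dz":-68,"yaw":0,"hand":6},{"dx":2,"dy":3,"dz":-68,"yaw":0,"hand":6}]'

```text
time: 32.75
ee_pos: [465.6, 234.2, 14.0]
tcp_rot: [2.014, 2.41, 0.002]
contact_force: [-0.6, 1.6, 1.6]
grip_width: 0.182
finger_force: 33.9
```

Request:
apply_moves --motion '[{"dx":0,"dy":0,"dz":0,"yaw":0,"hand":26},{"dx":0,"dy":0,"dz":0,"yaw":0,"hand":26},{"dx":0,"dy":0,"dz":0,"yaw":0,"hand":26},{"dx":0,"dy":0,"dz":0,"yaw":0,"hand":26},{"dx":0,"dy":0,"dz":15,"yaw":0,"hand":26},{"dx":0,"dy":0,"dz":50,"yaw":0,"hand":30},{"dx":0,"dy":0,"dz":95,"yaw":0,"hand":40},{"dx":0,"dy":0,"dz":140,"yaw":0,"hand":40}]'

```text
time: 33.55
ee_pos: [464.5, 234.0, 155.8]
tcp_rot: [2.014, 2.411, 0.0]
contact_force: [0.3, 0.9, 0.4]
grip_width: 0.471
finger_force: 0.0
```

Request:
apply_moves --motion '[{"dx":0,"dy":0,"dz":45,"yaw":0,"hand":40},{"dx":0,"dy":0,"dz":80,"yaw":0,"hand":40},{"dx":0,"dy":-40,"dz":80,"yaw":0,"hand":40},{"dx":0,"dy":-80,"dz":80,"yaw":0,"hand":40},{"dx":0,"dy":-120,"dz":80,"yaw":0,"hand":40},{"dx":0,"dy":-160,"dz":80,"yaw":0,"hand":40},{"dx":0,"dy":-200,"dz":80,"yaw":0,"hand":40},{"dx":0,"dy":-235,"dz":80,"yaw":0,"hand":40}]'

```text
time: 34.35
ee_pos: [464.7, -2.7, 234.6]
tcp_rot: [2.014, 2.41, 0.001]
contact_force: [0.4, 0.4, -0.6]
grip_width: 0.468
finger_force: 0.0
```

```bash
python3 - <<'E'
from h import *
s=get_state();print(s["time"],s["ee_pos"],s["grip_width"])
p,d=read_camera("top");a=cv2.resize(p[140:270,120:450],None,fx=2.4,fy=2.4,interpolation=cv2.INTER_CUBIC)
cv2.imwrite("pics/end.png",a[:,:,::-1])
E
```

```text
34.35 [464.69271128  -2.65614855 234.64996762] 0.4678242264758231
```

View pics/end.png

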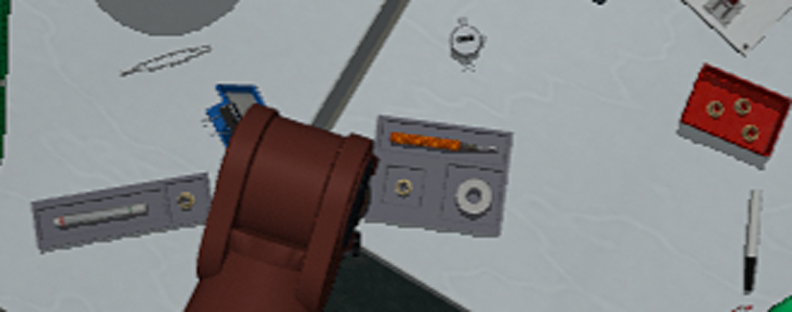

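The end view shows all five parts in their pockets: plug (100,216), bushes (185,200) and (403,187), deburring tool (443,143), and ring (473,197). The tally and marker have not moved.

```bash
python3 -c "
from bench import *
print(job_done())"
```

```text
the job is handed in; nothing more can be done
None
```

I filled both kit boards as asked and handed the job in at about 34 s. In the final top view all five parts lie in their pockets, and the tally counter and marker have not moved; the hand-in returned no verdict.

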